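# Load the wheel kit on the stockroom spindle

## Task

On the steel rod of the kitting spindle, thread the wheel with the yellow tread first and slide it up against the black wheel that is already there; then push the blue end cap fully onto the rod's free end. Let both go, and leave the wheel with the red tread standing where it is in the metal trough.

Things in the scene. Friction and masses are not known exactly. Their poses are not given: they have to be found in the camera images.
- spindle: Fixed grey spindle: base plate 110 x 170 x 12 mm, upright 56 mm wide, 150 high, level steel rod 12 mm thick with a round tip. Origin on the bench below the upright; z up, +y along the rod to its free end. Rod axis at x 0, z 130 mm; upright's front at y 6, rod tip at y 105. A fixed wheel (46 mm, black, white hub) fills y 6 to 32. Home centres: yellow wheel y 47, cap y 93 mm.
- wheel_yellow: Trolley wheel with a YELLOW tread and black hub, 54 mm across, 30 mm wide, plain bore 26 mm right through; about 0.15 kg. Origin at its centre, y along the bore. Starts on its rim in a metal V trough (sides 17 mm high, within 16 mm of its middle), centre 39 mm over the bench, bore level. Grip it across its diameter from above. On the rod it hangs 7 mm below the rod's axis.
- cap: Blue round end cap, 48 mm across, 36 mm long, about 0.07 kg, one end closed. Origin mid-length on its axis, y along the axis. Blind bore 26 mm wide, 30 mm deep, open at y = -18 mm, floor at y = +12 mm. Lies in the same trough, axis level, centre 36 mm over the bench, open end towards the spindle. Grip it across its diameter from above. On the rod it hangs 7 mm below the rod's axis.
- wheel_red: Bystander: the same kind of wheel with a RED tread, 54 mm across, 30 mm wide, standing in the same trough. Origin at its centre. The three parts stand in the trough in any order, about 80 mm apart (centres).

How it is judged:
On the way, in this order (a step that is already met when the one before it is completed fails the run):
1. the yellow-treaded wheel is on the rod, within 15 mm of touching the black wheel (x of wheel_yellow in the frame of spindle between -0.01 and 0.01 m and z of wheel_yellow in the frame of spindle between 0.113 and 0.138 m and y of wheel_yellow in the frame of spindle between 0.02 and 0.062 m and angle between the y axis of wheel_yellow and the y axis of spindle, either way round below 0.2 rad), for 0.2 s.
2. the blue cap is on the rod's end, within 10 mm of fully home (x of cap in the frame of spindle between -0.01 and 0.01 m and z of cap in the frame of spindle between 0.113 and 0.138 m and y of cap in the frame of spindle between 0.02 and 0.103 m and angle between the y axis of cap and the y axis of spindle, either way round below 0.2 rad), for 0.2 s.
At the end, for the whole second after the job is handed in: The yellow-treaded wheel hangs on the rod within 15 mm of touching the black wheel, the blue cap sits on the rod's end within 10 mm of fully home, both in line with the rod within 0.2 rad, at rest; the red-treaded wheel is within 20 mm of where it started (all of step 1 and all of step 2 and linear speed of each of wheel_yellow, cap below 0.02 m/s and distance of wheel_red from where it was at the start of the episode below 0.02 m).
It fails at once if the red-treaded wheel is moved more than 40 mm from its place (distance of wheel_red from where it was at the start of the episode above 0.04 m).
It also fails if it takes over 54 s, if anything falls off the work surface, if the arm or the gripper's body presses on something with over 40 N, if the wrist force passes 120 N, or if a joint passes its speed limit or range.

## Robot

A 7-joint arm with a two-finger parallel gripper is mounted at the origin on the work surface. World frame = base frame: x ahead of the robot, y to its left, z up, the work surface at z = 0. Lengths are in m, angles in rad, forces in N, time in s.
With the tool pointing down it reaches from about 0.4 to 0.85 m from the base axis. Payload 4.5 kg.
Tool frame: the origin (TCP) lies at the centre of the arm's flange, where the gripper is bolted on; the fingertips stand r.tcp_to_tips ahead of it and the grasp point (between the pads) lies 147 mm ahead of it (r.tcp_to_tips is the distance from the TCP to the fingertips, in m); x points along the fingers, y is the direction in which the jaws open and shut, and the axes are right-handed (so a half turn about x gives the same grasp; the last joint's range is limited). The gripper opens to 88 mm and grips with 3 to 60 N. Pads are 18 mm wide; open, the fingers measure 123 mm over their backs; the gripper's body (75 mm by 187 mm) begins 45 mm behind the grasp point.
Start: joints at [-1.114, 0.689, -0.195, 1.565, 0.157, 0.902, -0.215], TCP at [0.256, 0.57, 0.405] pointing down, gripper open.
Joint ranges: [-3.01, 3.01], [-0.46, 2.08], [-1.47, 1.51], [0.13, 2.56], [-1, 4.14], [0.04, 2.09], [-2.66, 2.66]. Speed limits (rad/s): [2.57, 2.57, 3.14, 3.14, 3.14, 3.14, 3.14].

## Interface

Orientations are given as a unit quaternion [x, y, z, w].
In Python, from plant import r, eyes gives the robot as it stands.
- The arm moves only by the tool carry_out, never from a script. Its argument "targets" is text: rows parted by semicolons, each of 5 numbers parted by spaces: the opening, from 0 (shut) to 1 (fully open), then the shift along the tool's x, y, z in mm, then the turn about the tool's x in rad. A call has 1 to 20 rows; each row shifts and turns the commanded pose from where the row before left it, along the tool's axes as they then stand; what a row does not reach is not made up. A row lasts 1/12 s, in which the tool goes at most 41.7 mm and 7.16 degrees, less where a joint would pass 70% of its speed; a pose out of reach is approached as far as the arm can. A call is refused whole if a number of a shift passes 41.7 or a number of a turn 0.125, either way. A call with a gripper value outside its range is refused whole. The fingers move at their own pace and stop on an object; "force" is the grip in N (left out, the last holds). Time passes only in rows, so rows that do not move let the fingers close. It gives the time, the measured TCP pose, the force and the opening at its end, in the units of the state.
- r.get_state(): the state, without advancing time (a new reading comes with each control period).
- eyes.snapshot(name): name is "scene" or "top" or "wrist"; returns (picture, depth): 384x512x3 uint8, blue, green, red; 384x512 float32, m along the optical axis (not along the pixel's ray), 0 where there is no reading.
- eyes.camera_params(name): a dict with "intrinsics" (3x3 intrinsics, pixels), "rvec" (rotation vector, rad) and "tvec" (3), from world to camera coordinates, as OpenCV has them; the wrist camera has in their place "T_tool_cam" (4x4, takes a point from camera to tool coordinates, whose origin is the TCP and whose axes are the tool frame's). Camera axes: x right, y down, z forward; pixel columns grow to the right and rows downward; lengths in m; the calibration is good to about 2 mm. A picture is of the moment at which its call begins: read the wrist's pose just before it. camera_params takes no time and is no camera call.
- r.finish_job(): hands the job in, once; it reports no verdict.
The state is a dict: "clock": time; "q": joint angles; "qd": joint speeds; "joint_torque": joint torques, N m; "tool_pos": TCP position; "eef_rot": TCP orientation; "contact_force": force on the tool from outside, world axes, zero at the start; "moment": the same for the moment, N m; "opening": opening from 0.0 (shut) to 1.0 (fully open).
Only numpy, scipy, OpenCV 4.12 (cv2) and the standard library are available. Lean on these libraries where they do the work, as an engineer would, in place of code of your own. Each camera call takes 0.05 s, during which the arm holds its last target.

## Working session

There is one attempt and no reset: what is moved stays moved. The work goes in short steps, Python scripts to look and compute and a tool call to move; the robot and the scene stay as the last step left them, time stands still between calls to the robot, and variables do not carry over. Pictures are saved under pics/ and viewed, and the job is handed in when it is done.

Besides the shell and the picture viewer there is one more tool, called after ">>>" by a JSON object that holds its "api" and its "payload". carry_out: Moves the arm, as the interface text tells. Its arguments: {"type":"object","properties":{"targets":{"type":"string"},"force":{"type":"number"}},"required":["targets"]}

```bash
ls; mkdir -p pics; python3 - <<'E'
from plant import r, eyes
import cv2, numpy as np, pickle
s=r.get_state(); print(s, r.tcp_to_tips)
D={}
for n in ("scene","top","wrist"):
    im,d=eyes.snapshot(n); p=eyes.camera_params(n); D[n]=(im,d,p)
    cv2.imwrite(f"pics/{n}0.png",im); print(n,p)
pickle.dump((s,D),open("d0.pkl","wb"))
cv2.imwrite("pics/both0.png",cv2.resize(np.hstack([D["scene"][0],D["top"][0]]),(800,300)))
E
```

```text
pics
{'clock': 0.0, 'q': array([-1.11417856,  0.68996276, -0.19451135,  1.56634471,  0.15728951,
        0.90248164, -0.2150921 ]), 'qd': array([ 0.00129077,  0.00200649,  0.00103482,  0.00019632, -0.00123956,
       -0.00228062,  0.00096464]), 'joint_torque': array([ 4.32041543e-04, -5.27567267e+01, -1.26674473e+00, -1.53430957e+01,
       -5.25753584e-02,  6.32162264e-03,  1.65555398e-04]), 'tool_pos': array([0.2563471 , 0.56964938, 0.40392275]), 'eef_rot': array([ 0.14771638,  0.69146044, -0.14898075,  0.69127929]), 'contact_force': array([-0.02022562, -0.17395098, -0.19257039]), 'moment': array([ 0.02288878, -0.01466657,  0.04153807]), 'opening': 0.9978462880309231} 0.166
scene {'intrinsics': array([[357.79255754,   0.        , 255.96271243],
       [  0.        , 357.79255754, 186.91695447],
       [  0.        ,   0.        ,   1.        ]]), 'rvec': array([ 2.4733952 ,  0.80587068, -0.22966537]), 'tvec': array([-0.48245029, -0.21348012,  0.84590936])}
top {'intrinsics': array([[386.71337478,   0.        , 259.13376974],
       [  0.        , 386.71337478, 199.79234774],
       [  0.        ,   0.        ,   1.        ]]), 'rvec': array([ 2.18119027, -2.16646285,  0.17149436]), 'tvec': array([0.01907587, 0.55427943, 0.69363246])}
wrist {'intrinsics': array([[311.81949588,   0.        , 256.94980191],
       [  0.        , 311.81949588, 190.14841459],
       [  0.        ,   0.        ,   1.        ]]), 'T_tool_cam': array([[ 2.01799775e-04, -3.15642491e-01,  9.48878168e-01,
         2.08719997e-02],
       [ 9.99999354e-01, -9.97857306e-04, -5.44607124e-04,
         2.63022861e-04],
       [ 1.11874616e-03,  9.48877664e-01,  3.15642086e-01,
        -8.09111999e-02],
       [ 0.00000000e+00,  0.00000000e+00,  0.00000000e+00,
         1.00000000e+00]])}
```

View pics/scene0.png

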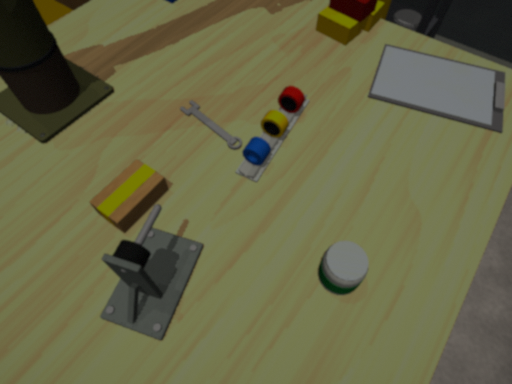

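View pics/top0.png

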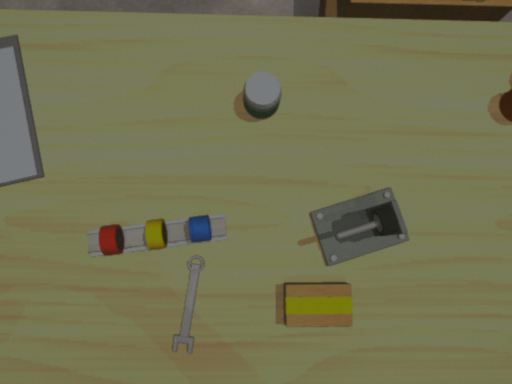

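View pics/wrist0.png

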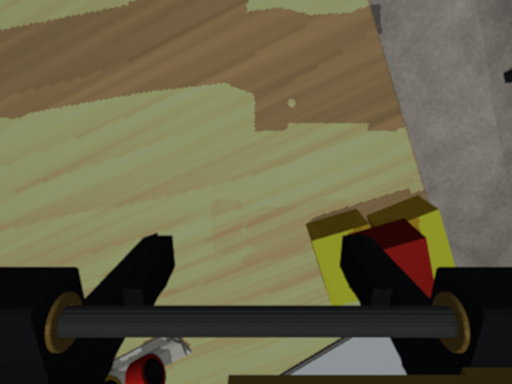

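The scene view shows the spindle at about (155,275) with its rod tip at (155,210), and the trough with blue (257,151), yellow (275,123) and red (291,99). In the top view these are red (110,240), yellow (156,234), blue (200,229) and the spindle plate (360,228), with the rod running left.

```bash
cat > h.py <<'E'
import cv2, numpy as np
from scipy.spatial.transform import Rotation as R
def pose(p,s=None):
    if 'rvec' in p:
        M=cv2.Rodrigues(np.array(p['rvec']))[0]; return M.T, -M.T@np.array(p['tvec'])
    T=p['T_tool_cam']; W=R.from_quat(s['eef_rot']).as_matrix()
    return W@T[:3,:3], W@T[:3,3]+s['tool_pos']
def cloud(d,p,s=None):
    Rm,c=pose(p,s); K=p['intrinsics']; v,u=np.mgrid[:d.shape[0],:d.shape[1]]
    X=np.dstack([(u-K[0,2])/K[0,0]*d,(v-K[1,2])/K[1,1]*d,d]); W=X@Rm.T+c; W[d==0]=np.nan; return W
def ray(uv,p,z,s=None):
    Rm,c=pose(p,s);K=p['intrinsics'];uv=np.atleast_2d(uv).astype(float)
    v=np.c_[(uv[:,0]-K[0,2])/K[0,0],(uv[:,1]-K[1,2])/K[1,1],np.ones(len(uv))]@Rm.T
    return c+v*((z-c[2])/v[:,2])[:,None]
def mask(im,col):
    h=cv2.cvtColor(im,cv2.COLOR_BGR2HSV); lo={'yellow':(24,200,90),'blue':(105,150,60),'red':(0,180,80)}[col];hi={'yellow':(33,255,255),'blue':(130,255,255),'red':(6,255,255)}[col]
    return cv2.inRange(h,lo,hi)
E
python3 - <<'E'
from h import *
import pickle
s,D=pickle.load(open('d0.pkl','rb'))
for cam in('top','scene'):
    im,d,p=D[cam]; W=cloud(d,p); print(cam,'cam at',pose(p)[1])
    for c in('yellow','blue','red'):
        n,l,st,ce=cv2.connectedComponentsWithStats(mask(im,c))
        for i in range(1,n):
            if st[i,4]<60: continue
            P=W[l==i]; P=P[~np.isnan(P[:,0])]
            print(c,ce[i].round(1),st[i,:5],'n',len(P),'mean',P.mean(0).round(3) if len(P) else'', 'p98z',np.percentile(P[:,2],[2,90,99]).round(3), 'top',P[P[:,2]>P[:,2].max()-.006].mean(0).round(4))
im,d,p=D['top'];W=cloud(d,p)
sub=W[170:280,290:425].reshape(-1,3)
print('bench z',np.nanmedian(W[...,2]))
h,e=np.histogram(sub[:,2],bins=np.arange(-.01,.17,.006));print(list(zip((e*1e3).round().astype(int),h)))
for lo,hi in((.007,.017),(.125,.142),(.143,.16)):
    m=((W[...,2]>lo)&(W[...,2]<hi)); m[:170]=0;m[285:]=0;m[:,:290]=0;m[:,425:]=0
    P=W[m];print(lo,len(P),P.mean(0).round(4))
    rc=cv2.minAreaRect((P[:,:2]*1000).astype(np.float32));print(rc,cv2.boxPoints(rc).round(1).tolist())
cv2.imwrite('pics/crop0.png',np.hstack([cv2.resize(im[170:280,290:425],None,fx=3,fy=3),cv2.resize(im[190:290,75:235],None,fx=2.4,fy=3.3)]) if 0 else cv2.resize(im[160:290,80:430],(800,297)))
E
```

```text
top cam at [0.46480459 0.04758234 0.75525372]
yellow [154.  233.9] [146 220  19  28 415] n 414 mean [0.488 0.21  0.061] p98z [0.05  0.066 0.067] top [0.49   0.2102 0.0646]
yellow [318.1 305.2] [ 285  297   67   17 1044] n 1043 mean [ 0.362 -0.084  0.045] p98z [0.043 0.047 0.048] top [ 0.3625 -0.084   0.0451]
blue [199.1 228.3] [189 217  21  24 424] n 422 mean [0.499 0.131 0.056] p98z [0.048 0.059 0.061] top [0.5    0.1316 0.0581]
red [107.9 239.6] [ 99 226  20  28 408] n 408 mean [0.478 0.29  0.062] p98z [0.051 0.066 0.067] top [0.4788 0.2902 0.0648]
scene cam at [ 0.75988764 -0.22453554  0.60502004]
yellow [377.8   6.5] [372   1  12  14  61] n 59 mean [0.483 0.711 0.047] p98z [0.043 0.049 0.049] top [0.4831 0.7104 0.0472]
yellow [338.1  17.6] [320   7  37  22 347] n 346 mean [0.422 0.604 0.047] p98z [0.045 0.049 0.05 ] top [0.4211 0.604  0.0474]
yellow [276.4 118.1] [263 111  24  18 225] n 223 mean [0.496 0.21  0.059] p98z [0.047 0.064 0.065] top [0.4901 0.2093 0.0621]
yellow [125.1 190. ] [ 97 165  58  52 871] n 868 mean [ 0.363 -0.087  0.043] p98z [0.041 0.045 0.046] top [ 0.3633 
[... 1384 characters left out ...]
], [446.8999938964844, -283.3999938964844], [587.0999755859375, -238.3000030517578], [510.8999938964844, -1.7000000476837158]]
0.125 507 [ 0.5008 -0.1477  0.1348]
((500.3517150878906, -145.27938842773438), (54.19602966308594, 100.02913665771484), 17.2934627532959) [[459.6000061035156, -105.5999984741211], [489.29998779296875, -201.10000610351562], [541.0999755859375, -185.0], [511.3999938964844, -89.5]]
0.143 614 [ 0.5121 -0.185   0.1492]
((511.7673645019531, -184.10281372070312), (55.45439529418945, 35.97441482543945), 17.959735870361328) [[479.79998779296875, -175.5], [490.8999938964844, -209.8000030517578], [543.7000122070312, -192.6999969482422], [532.5999755859375, -158.39999389648438]]
```

View pics/crop0.png

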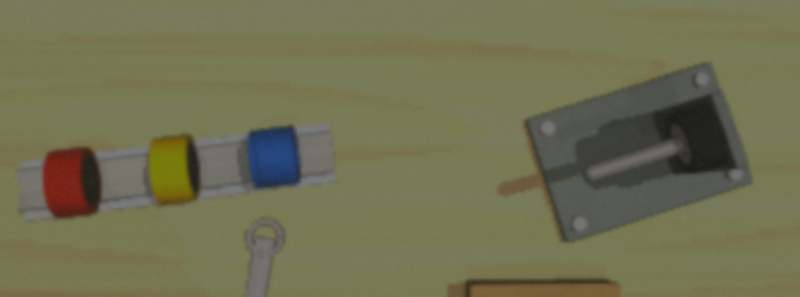

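```bash
cat >> h.py <<'E'
def go(s,P,ax):
    """grasp point -> P with tool z along +-ax (horizontal): turn about x, then shifts in turned tool axes (mm)"""
    W=R.from_quat(s['eef_rot']).as_matrix(); x=W[:,0]
    t=np.array([ax[0],ax[1],0.]); t-=x*(t@x); t/=np.linalg.norm(t)
    a=np.arctan2(np.cross(W[:,2],t)@x, W[:,2]@t)
    if abs(a)>np.pi/2: a-=np.sign(a)*np.pi
    W2=R.from_rotvec(x*a).as_matrix()@W
    g=s['tool_pos']+.147*x
    print('tilt',np.degrees(np.arccos(-x[2])).round(2),'grasp pt',g.round(4),'turn',a.round(4),'shift mm',(W2.T@(np.array(P)-g)*1e3).round(1),'toolz then',W2[:,2].round(3))
E
python3 - <<'E'
from h import *
import pickle
s,D=pickle.load(open('d0.pkl','rb'))
im,d,p=D['top'];W=cloud(d,p)
# plate
m=((W[...,2]>.007)&(W[...,2]<.017)); m[:170]=0;m[285:]=0;m[:,:305]=0;m[:,415:]=0
n,l,st,_=cv2.connectedComponentsWithStats(m.astype(np.uint8),connectivity=4); i=1+st[1:,4].argmax()
rc=cv2.minAreaRect((W[l==i][:,:2]*1000).astype(np.float32));print('plate',rc)
# rod: z band 130..140 and camera-based
for cam in('top','scene'):
    im,d,p=D[cam];W=cloud(d,p)
    m=(W[...,2]>.120)&(W[...,2]<.142)&(W[...,0]>.42)&(W[...,0]<.56)&(W[...,1]>-.2)&(W[...,1]<-.05)
    # bright steel only
    g=cv2.cvtColor(im,cv2.COLOR_BGR2GRAY)
    P=W[m]; a=np.array([-.305,.952,0]); q=P@a; 
    dn=np.array([.952,.305,0]); e=P@dn
    print(cam,len(P))
    for lo in np.arange(q.min(),q.max(),.008):
        k=(q>=lo)&(q<lo+.008)
        if k.sum(): print((lo+.004).round(4),k.sum(),'mid',np.median(e[k]).round(4),'rng',e[k].min().round(4),e[k].max().round(4),'zmax',np.percentile(P[k,2],95).round(4))
    print('qmax',np.sort(q)[-5:].round(4))
for P,ax in(((.490,.210,.12),(-.13,.99)),): go(s,P,ax)
E
```

```text
plate ((508.61016845703125, -174.00042724609375), (110.01457214355469, 170.37478637695312), 17.78257179260254)
top 522
-0.3379 44 mid 0.4517 rng 0.4051 0.4587 zmax 0.1409
-0.3299 22 mid 0.4509 rng 0.4086 0.4539 zmax 0.1415
-0.3219 21 mid 0.4498 rng 0.4085 0.4537 zmax 0.1417
-0.3139 125 mid 0.4323 rng 0.4086 0.4537 zmax 0.141
-0.3059 35 mid 0.4313 rng 0.4254 0.4367 zmax 0.1366
-0.2979 35 mid 0.4311 rng 0.4253 0.437 zmax 0.1366
-0.2899 40 mid 0.4313 rng 0.4252 0.4369 zmax 0.1364
-0.2819 36 mid 0.4309 rng 0.4251 0.4369 zmax 0.1366
-0.2739 33 mid 0.4314 rng 0.4255 0.4368 zmax 0.1366
-0.2659 35 mid 0.4307 rng 0.4254 0.4367 zmax 0.1364
-0.2579 36 mid 0.4317 rng 0.4253 0.4369 zmax 0.1367
-0.2499 38 mid 0.4308 rng 0.4253 0.4369 zmax 0.137
-0.2419 22 mid 0.4309 rng 0.4263 0.4364 zmax 0.1365
qmax [-0.2422 -0.2422 -0.242  -0.241  -0.2409]
scene 638
-0.3444 104 mid 0.4507 rng 0.4302 0.4595 zmax 0.1406
-0.3364 32 mid 0.4523 rng 0.4114 0.4589 zmax 0.1416
-0.3284 57 mid 0.4515 rng 0.411 0.4533 zmax 0.1413
-0.3204 53 mid 0.4517 rng 0.4107 0.4537 zmax 0.1412
-0.3124 29 mid 0.4509 rng 0.4108 0.4536 zmax 0.1418
-0.3044 45 mid 0.4329 rng 0.4251 0.4367 zmax 0.1345
-0.2964 45 mid 0.4328 rng 0.4252 0.4368 zmax 0.1349
-0.2884 44 mid 0.4325 rng 0.4257 0.436 zmax 0.1347
-0.2804 47 mid 0.4328 rng 0.426 0.4366 zmax 0.1347
-0.2724 43 mid 0.4331 rng 0.4254 0.4367 zmax 0.1346
-0.2644 41 mid 0.433 rng 0.4257 0.4366 zmax 0.1354
-0.2564 43 mid 0.4326 rng 0.4248 0.4367 zmax 0.1341
-0.2484 43 mid 0.4328 rng 0.4263 0.4364 zmax 0.1346
-0.2404 12 mid 0.4319 rng 0.4269 0.436 zmax 0.1334
qmax [-0.2419 -0.2415 -0.2413 -0.2406 -0.2399]
tilt 0.1 grasp pt [0.2563 0.5694 0.2569] turn 1.0175 shift mm [137.4 185.1 386.6] toolz then [ 0.13  -0.991  0.002]
```

>>> {"api": "carry_out", "payload": {"targets": "1 0 0 0 0.125;1 0 0 0 0.125;1 0 0 0 0.125;1 0 0 0 0.125;1 0 0 0 0.125;1 0 0 0 0.125;1 0 0 0 0.125;1 0 0 0 0.125;1 0 0 0 0.017", "force": 30}}

```text
clock: 0.9
tool_pos: [0.2561, 0.57, 0.4044]
eef_rot: [0.467, 0.531, -0.467, 0.531]
contact_force: [-0.1, -0.1, 0.0]
opening: 0.999
```

>>> {"api": "carry_out", "payload": {"targets": "1 0 13 28 0;1 0 13 28 0;1 0 13 28 0;1 0 13 28 0;1 0 13 28 0;1 0 13 28 0;1 0 13 28 0;1 0 13 28 0;1 0 13 28 0;1 0 13 28 0;1 0 13 28 0;1 0 13 28 0;1 0 13 28 0;1 0 16 23 0;1 0 0 0 0;1 0 0 0 0"}}

```text
clock: 2.23
tool_pos: [0.4913, 0.2088, 0.4046]
eef_rot: [0.467, 0.531, -0.467, 0.531]
contact_force: [-0.5, 0.4, 0.0]
opening: 0.997
```

```bash
python3 - <<'E'
from h import *
from plant import r,eyes
s=r.get_state();go(s,(.490,.210,.039),(-.134,.991));print(s['clock'],r.get_state()['q'])
im,d=eyes.snapshot('wrist');p=eyes.camera_params('wrist');cv2.imwrite('pics/w1.png',im)
W=cloud(d,p,s)
for c in('yellow','blue','red'):
    n,l,st,ce=cv2.connectedComponentsWithStats(mask(im,c))
    for i in range(1,n):
        if st[i,4]<100: continue
        P=W[l==i];P=P[~np.isnan(P[:,0])]
        print(c,ce[i].round(),st[i,4],'top',P[P[:,2]>P[:,2].max()-.006].mean(0).round(4),P[:,2].max().round(4),'min',P.min(0).round(3),'max',P.max(0).round(3))
E
```

```text
tilt 0.03 grasp pt [0.4914 0.2087 0.2576] turn -0.005 shift mm [218.6  -1.3  -1.5] toolz then [ 0.134 -0.991  0.   ]
2.2333 [-0.51372209  0.56765523  0.0407031   1.84851038 -0.0321577   0.72595508
 -0.32596455]
yellow [240. 162.] 132 top [0.4748 0.2124 0.0603] 0.0641 min [0.465 0.196 0.051] max [0.481 0.224 0.064]
yellow [270. 164.] 132 top [0.506  0.2123 0.0598] 0.0636 min [0.5   0.201 0.055] max [0.51  0.227 0.064]
blue [256. 229.] 987 top [0.5    0.1334 0.0574] 0.0604 min [0.478 0.115 0.04 ] max [0.523 0.152 0.06 ]
red [256.  84.] 1227 top [0.4793 0.2913 0.0638] 0.0668 min [0.458 0.276 0.046] max [0.505 0.308 0.067]
```

View pics/w1.png

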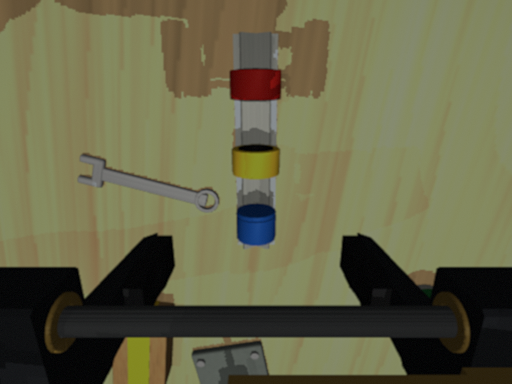

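The wrist view shows red (256,84), yellow (256,162) and blue (256,225) in line with the gripper. It agrees with the top view to about 2 mm, so I'm descending.

>>> {"api": "carry_out", "payload": {"targets": "1 30 -1 -2 -0.005;1 30 0 0 0;1 30 0 0 0;1 30 0 0 0;1 30 0 0 0;1 25 0 0 0;1 20 0 0 0;1 15 0 0 0;1 8 0 0 0;1 0 0 0 0;1 0 0 0 0"}}

```text
clock: 3.2
tool_pos: [0.4888, 0.2133, 0.1869]
eef_rot: [0.464, 0.534, -0.464, 0.533]
contact_force: [0.5, -1.0, 0.1]
opening: 0.997
```

>>> {"api": "carry_out", "payload": {"targets": "0.3 0 0 0 0;0.3 0 0 0 0;0.3 0 0 0 0;0.3 0 0 0 0;0.3 0 0 0 0;0.3 0 0 0 0;0.3 0 0 0 0;0.3 0 0 0 0;0.3 0 0 0 0;0.3 0 0 0 0", "force": 30}}

```text
clock: 4.03
tool_pos: [0.4892, 0.2124, 0.1871]
eef_rot: [0.465, 0.533, -0.465, 0.533]
contact_force: [-0.8, -0.4, 5.2]
opening: 0.607
```

>>> {"api": "carry_out", "payload": {"targets": "0.3 -15 0 0 0;0.3 -25 0 0 0;0.3 -25 0 0 0;0.3 -15 0 0 0;0.3 -10 0 0 0;0.3 0 0 0 0;0.3 0 0 0 0"}}

```text
clock: 4.62
tool_pos: [0.489, 0.2123, 0.2764]
eef_rot: [0.465, 0.533, -0.465, 0.533]
contact_force: [-0.2, -0.4, -1.5]
opening: 0.608
```

```bash
cat >> h.py <<'E'
A=np.array([-.305,.952,0]);DN=np.array([.952,.305,0])
def sp(y,z,x=0): return (.431+x)*DN+(-.346+y)*A+np.array([0,0,z])
E
python3 - <<'E'
from h import *
from plant import r,eyes
s=r.get_state();print(s['clock'],s['opening'])
go(s,sp(.150,.130),A)
im,d=eyes.snapshot('wrist');cv2.imwrite('pics/w2.png',im)
im,d=eyes.snapshot('scene');cv2.imwrite('pics/s2.png',im[40:240,100:360])
p=eyes.camera_params('wrist')
E
```

```text
4.6167 0.6075770870307804
tilt 0.01 grasp pt [0.489  0.2123 0.1294] turn -0.1739 shift mm [ -0.6 -99.6 248.9] toolz then [ 0.305 -0.952 -0.   ]
```

View pics/w2.png

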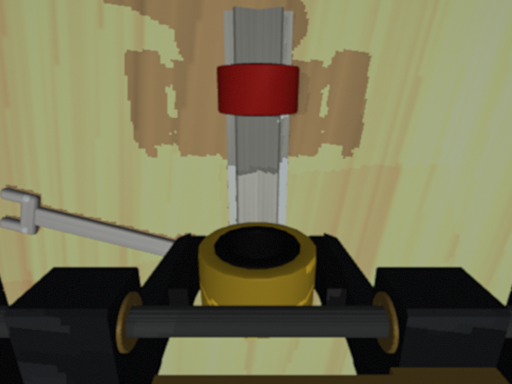

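View pics/s2.png

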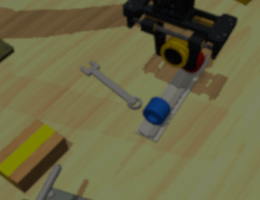

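The yellow wheel is square in the jaws, visible at (257,260) in the wrist view. Red is untouched at (258,90). Next I'm moving out in front of the rod tip.

>>> {"api": "carry_out", "payload": {"targets": "0.3 0 0 0 -0.087;0.3 0 0 0 -0.087;0.3 0 -5 13 0;0.3 0 -10 25 0;0.3 0 -10 25 0;0.3 0 -10 25 0;0.3 0 -10 25 0;0.3 0 -10 25 0;0.3 0 -10 25 0;0.3 0 -10 25 0;0.3 0 -10 25 0;0.3 0 -10 25 0;0.3 0 -5 11 0;0.3 0 0 0 0;0.3 0 0 0 0"}}

```text
clock: 5.97
tool_pos: [0.4692, -0.0564, 0.2762]
eef_rot: [0.418, 0.571, -0.418, 0.57]
contact_force: [0.4, 1.0, -2.4]
opening: 0.609
```

```bash
python3 - <<'E'
from h import *
from plant import r,eyes
s=r.get_state();print(s['clock'],s['opening'])
go(s,sp(.049,.130),A)
D={}
for n in('wrist','top','scene'):
    im,d=eyes.snapshot(n);D[n]=im;p=eyes.camera_params(n)
    W=cloud(d,p,s);m=mask(im,'yellow')>0
    P=W[m];P=P[(P[:,2]>.08)&(abs(P[:,0]-.48)<.1)]-sp(0,0)
    if len(P): print(n,len(P),'sp y',np.percentile(P@A,[1,99]).round(4),'sp x',np.percentile(P@DN,[1,99]).round(4),'z',np.percentile(P[:,2],[1,99]).round(4))
cv2.imwrite('pics/s3.png',cv2.resize(D['scene'][150:310,80:290],None,fx=3,fy=3));cv2.imwrite('pics/w3.png',D['wrist'])
cv2.imwrite('pics/t3.png',cv2.resize(D['top'][160:290,230:430],None,fx=3,fy=3))
E
```

```text
5.9667 0.6090486127411092
tilt 0.08 grasp pt [ 0.469  -0.0564  0.1292] turn -0.004 shift mm [ -0.9   1.4 100.1] toolz then [ 0.305 -0.952 -0.   ]
wrist 896 sp y [0.1414 0.1621] sp x [-0.0239  0.0241] z [0.1377 0.1548]
top 1 sp y [0.1826 0.1826] sp x [-0.0778 -0.0778] z [0.1763 0.1763]
scene 164 sp y [0.1359 0.1579] sp x [-0.0426  0.0252] z [0.1153 0.1544]
```

View pics/s3.png

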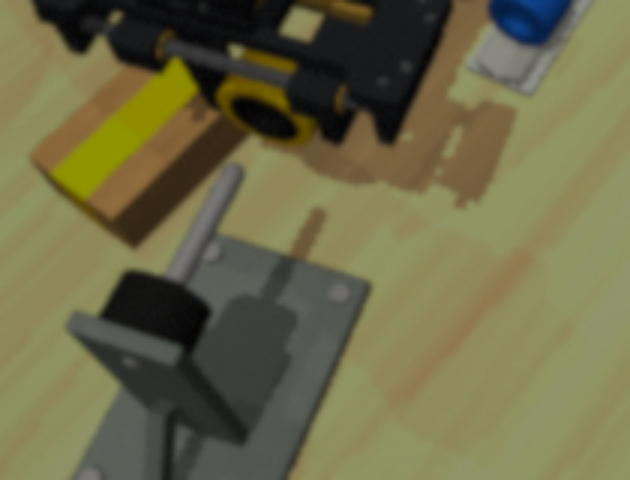

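View pics/t3.png

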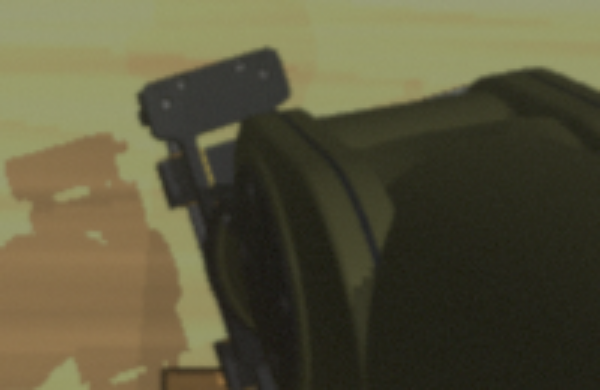

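The bore is lined up with the rod tip: in the scene crop the tip is at (232,172) and the bore at (265,115). The wheel's sp x extent is symmetric at ±24 mm. Sliding it on now.

>>> {"api": "carry_out", "payload": {"targets": "0.3 0 1.4 0 -0.004;0.3 0 0 10 0;0.3 0 0 12 0;0.3 0 0 12 0;0.3 0 0 12 0;0.3 0 0 10 0;0.3 0 0 0 0"}}

```text
clock: 6.7
tool_pos: [0.4892, -0.1106, 0.2767]
eef_rot: [0.416, 0.571, -0.417, 0.572]
contact_force: [0.9, 0.9, -1.8]
opening: 0.607
```

>>> {"api": "carry_out", "payload": {"targets": "0.3 0 0 10 0;0.3 0 0 10 0;0.3 0 0 10 0;0.3 0 0 8 0;0.3 0 0 5 0;0.3 0 0 0 0;0.3 0 0 0 0"}}

```text
clock: 7.28
tool_pos: [0.5017, -0.1491, 0.2766]
eef_rot: [0.416, 0.572, -0.416, 0.572]
contact_force: [-0.4, 0.1, -2.2]
opening: 0.609
```

```bash
python3 - <<'E'
from h import *
from plant import r,eyes
s=r.get_state();print(s['clock'],s['opening'],s['contact_force'])
go(s,sp(.048,.124),A)
im,d=eyes.snapshot('scene');cv2.imwrite('pics/s4.png',cv2.resize(im[150:310,80:290],None,fx=3,fy=3))
E
```

```text
7.2833 0.6092906803497549 [-0.3896922   0.06836621 -2.22237892]
tilt 0.02 grasp pt [ 0.5017 -0.1491  0.1296] turn 0.0037 shift mm [ 5.6 -1.5  2.9] toolz then [ 0.305 -0.952 -0.   ]
```

View pics/s4.png

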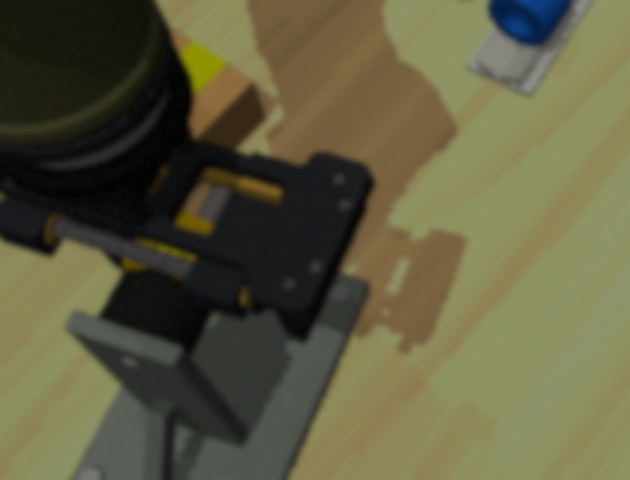

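The yellow wheel (170,255) sits against the black wheel and no load shows. I'll seat it, let go and lift.

>>> {"api": "carry_out", "payload": {"targets": "0.3 0 0 2 0;0.3 3 0 0 0;0.3 2 0 0 0;0.3 0 0 0 0;0.3 0 0 0 0"}}

```text
clock: 7.75
tool_pos: [0.5023, -0.1507, 0.2715]
eef_rot: [0.415, 0.572, -0.416, 0.572]
contact_force: [-0.8, 0.4, -1.1]
opening: 0.608
```

>>> {"api": "carry_out", "payload": {"targets": "0.7 0 0 0 0;0.8 0 0 0 0;1 0 0 0 0;1 0 0 0 0;1 0 0 0 0;1 0 0 0 0;1 0 0 0 0;1 0 0 0 0"}}

```text
clock: 8.42
tool_pos: [0.5024, -0.151, 0.2717]
eef_rot: [0.416, 0.572, -0.416, 0.572]
contact_force: [0.3, 0.3, 0.5]
opening: 1.002
```

>>> {"api": "carry_out", "payload": {"targets": "1 -10 0 0 0;1 -20 0 0 0;1 -30 0 0 0;1 -30 0 0 0;1 -30 0 0 0;1 -20 0 0 0;1 0 0 -30 0;1 0 0 -30 0;1 0 0 -30 0;1 0 0 -30 0;1 0 0 -30 0;1 0 0 -30 0;1 0 0 -30 0;1 0 0 0 0;1 0 0 0 0"}}

```text
clock: 9.67
tool_pos: [0.4371, 0.0503, 0.4125]
eef_rot: [0.415, 0.573, -0.414, 0.573]
contact_force: [0.1, -0.2, -0.6]
opening: 1.001
```

```bash
python3 - <<'E'
from h import *
from plant import r,eyes
s=r.get_state();print(s['clock'],s['opening'],s['contact_force'])
go(s,(.500,.1325,.037),(-.134,.991))
for n in('top','scene'):
    im,d=eyes.snapshot(n);p=eyes.camera_params(n);W=cloud(d,p)
    if n=='scene':cv2.imwrite('pics/s5.png',cv2.resize(im[70:310,80:330],None,fx=2.4,fy=2.4))
    for c in('yellow','blue','red'):
        l=mask(im,c)>0;P=W[l];P=P[~np.isnan(P[:,0])]
        if c=='yellow':
            P=P[(P[:,2]>.09)&(abs(P[:,0]-.5)<.06)]-sp(0,0)
            print(n,'yellow in spindle',len(P)); 
            if len(P): print('y',np.percentile(P@A,[1,99]).round(4),'x',np.percentile(P@DN,[1,99]).round(4),'z',P[:,2].max().round(4))
        else:
            P=P[(abs(P[:,0]-.49)<.06)&(P[:,1]<.35)&(P[:,1]>0)]
            if len(P): print(n,c,P[P[:,2]>P[:,2].max()-.006].mean(0).round(4),P[:,2].max().round(4))
E
```

```text
9.6667 1.0012055031114084 [ 0.13151381 -0.23967118 -0.61018988]
tilt 0.05 grasp pt [0.4372 0.0504 0.2655] turn 0.184 shift mm [228.6  73.1 -72.8] toolz then [ 0.134 -0.991 -0.   ]
top yellow in spindle 559
y [0.0342 0.062 ] x [-0.0235  0.0248] z 0.1511
top blue [0.5009 0.144  0.0584] 0.061
top red [0.4796 0.2905 0.0649] 0.0689
scene yellow in spindle 618
y [0.035  0.0619] x [-0.0182  0.025 ] z 0.15
scene blue [0.5006 0.1315 0.056 ] 0.0593
scene red [0.4791 0.2899 0.0621] 0.0651
```

View pics/s5.png

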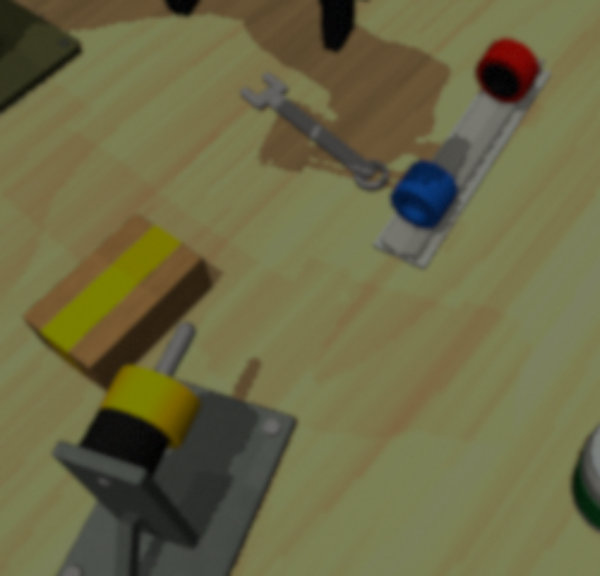

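The yellow wheel is home: in the scene crop it is at (150,405), touching the black wheel, with spindle y about 47 mm. Red (507,70) and blue (425,195) are in place. Going for the cap.

>>> {"api": "carry_out", "payload": {"targets": "1 0 0 0 0.092;1 0 0 0 0.092;1 0 13 -12.5 0;1 0 15 -15 0;1 0 15 -15 0;1 0 15 -15 0;1 0 15 -15 0;1 0 0 0 0;1 30 0 0 0;1 30 0 0 0;1 30 0 0 0;1 30 0 0 0;1 20 0 0 0;1 0 0 0 0;1 0 0 0 0"}}

```text
clock: 11.02
tool_pos: [0.5006, 0.1286, 0.2713]
eef_rot: [0.466, 0.531, -0.468, 0.531]
contact_force: [0.6, -0.0, 0.2]
opening: 1.002
```

```bash
python3 - <<'E'
from h import *
from plant import r,eyes
s=r.get_state();go(s,(.500,.132,.037),(-.134,.991));print(s['clock'])
im,d=eyes.snapshot('wrist');p=eyes.camera_params('wrist');cv2.imwrite('pics/w6.png',im)
W=cloud(d,p,s);P=W[mask(im,'blue')>0];P=P[(~np.isnan(P[:,0]))&(P[:,2]>.03)]
print('top',P[P[:,2]>P[:,2].max()-.006].mean(0),P.max(0),P.min(0))
E
```

```text
tilt 0.14 grasp pt [0.5003 0.1284 0.1243] turn -0.0066 shift mm [87.3  0.4 -3.7] toolz then [ 0.134 -0.991  0.001]
11.0167
top [0.50017401 0.13358415 0.05730419] [0.52403475 0.15255734 0.06040563] [0.47775572 0.11387922 0.0406877 ]
```

View pics/w6.png

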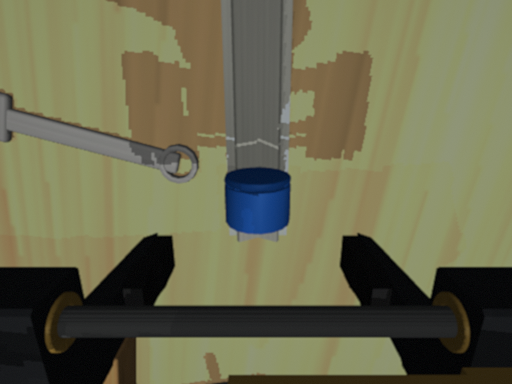

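The cap (257,200) is centred between the fingers. It lies about 4 mm further in +y, so I'm correcting for that on the way down.

>>> {"api": "carry_out", "payload": {"targets": "1 20 0 -4 -0.005;1 25 0 0 0;1 20 0 0 0;1 14 0 0 0;1 8 0 0 0;1 0 0 0 0;1 0 0 0 0"}}

```text
clock: 11.65
tool_pos: [0.5006, 0.134, 0.1858]
eef_rot: [0.466, 0.532, -0.465, 0.533]
contact_force: [-0.7, -0.1, -0.7]
opening: 0.996
```

>>> {"api": "carry_out", "payload": {"targets": "0.3 0 0 0 0;0.3 0 0 0 0;0.3 0 0 0 0;0.3 0 0 0 0;0.3 0 0 0 0;0.3 0 0 0 0;0.3 0 0 0 0;0.3 0 0 0 0;0.3 0 0 0 0;0.3 0 0 0 0;0.3 0 0 0 0", "force": 25}}

```text
clock: 12.57
tool_pos: [0.4997, 0.1341, 0.1848]
eef_rot: [0.465, 0.533, -0.465, 0.532]
contact_force: [-1.1, 0.1, 4.4]
opening: 0.539
```

>>> {"api": "carry_out", "payload": {"targets": "0.3 -15 0 0 0;0.3 -25 0 0 0;0.3 -25 0 0 0;0.3 -15 0 0 0;0.3 -12 0 0 0;0.3 0 0 0 0;0.3 0 0 0 0"}}

```text
clock: 13.15
tool_pos: [0.5004, 0.1341, 0.2768]
eef_rot: [0.466, 0.532, -0.465, 0.533]
contact_force: [0.1, 0.3, -0.8]
opening: 0.54
```

```bash
python3 - <<'E'
from h import *
from plant import r,eyes
s=r.get_state();print(s['clock'],s['opening'],s['contact_force']);go(s,sp(.155,.130),A)
E
```

```text
13.15 0.5403060926715627 [ 0.06809991  0.26397304 -0.79158206]
tilt 0.09 grasp pt [0.5006 0.1342 0.1298] turn -0.1752 shift mm [ -0.3 -86.8 166. ] toolz then [ 0.305 -0.952 -0.   ]
```

>>> {"api": "carry_out", "payload": {"targets": "0.3 0 0 0 -0.087;0.3 0 0 0 -0.088;0.3 0 -7 13 0;0.3 0 -10 19 0;0.3 0 -10 19 0;0.3 0 -10 19 0;0.3 0 -10 19 0;0.3 0 -10 19 0;0.3 0 -10 19 0;0.3 0 -10 19 0;0.3 0 -10 20 0;0.3 0 0 0 0;0.3 0 0 0 0"}}

```text
clock: 14.23
tool_pos: [0.4674, -0.0517, 0.2756]
eef_rot: [0.417, 0.571, -0.418, 0.57]
contact_force: [0.0, 0.4, -1.7]
opening: 0.537
```

```bash
python3 - <<'E'
from h import *
from plant import r,eyes
s=r.get_state();print(s['clock'],s['opening'])
go(s,sp(.095,.130),A)
D={}
for n in('wrist','scene'):
    im,d=eyes.snapshot(n);D[n]=im;p=eyes.camera_params(n)
    W=cloud(d,p,s);m=mask(im,'blue')>0
    P=W[m];P=P[(P[:,2]>.08)&(abs(P[:,0]-.48)<.1)]-sp(0,0)
    if len(P): print(n,len(P),'sp y',np.percentile(P@A,[1,99]).round(4),'sp x',np.percentile(P@DN,[1,99]).round(4),'z',np.percentile(P[:,2],[1,99]).round(4))
cv2.imwrite('pics/s7.png',cv2.resize(D['scene'][150:310,80:290],None,fx=3,fy=3))
E
```

```text
14.2333 0.5372347138509611
tilt 0.11 grasp pt [ 0.4671 -0.0518  0.1286] turn -0.003 shift mm [-1.4  1.8 59.1] toolz then [ 0.305 -0.952 -0.   ]
wrist 8001 sp y [0.1456 0.1706] sp x [-0.0224  0.0207] z [0.1094 0.15  ]
scene 449 sp y [0.1356 0.1648] sp x [-0.0207  0.0262] z [0.1078 0.1644]
```

View pics/s7.png

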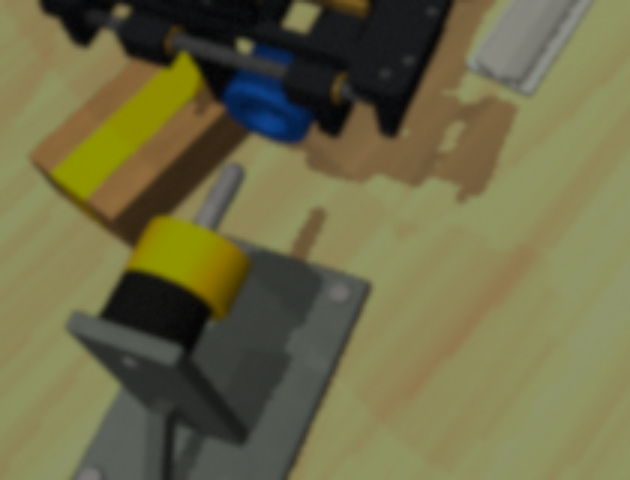

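The cap's open end (270,110) faces the rod tip (232,172) and the cap's centre is at spindle y about 153 mm. Pushing it on.

>>> {"api": "carry_out", "payload": {"targets": "0.3 -1.5 1.8 0 -0.003;0.3 0 0 8 0;0.3 0 0 10 0;0.3 0 0 10 0;0.3 0 0 10 0;0.3 0 0 8 0;0.3 0 0 5 0;0.3 0 0 0 0;0.3 0 0 0 0"}}

```text
clock: 15.08
tool_pos: [0.4852, -0.0988, 0.2782]
eef_rot: [0.416, 0.572, -0.416, 0.572]
contact_force: [-0.1, -0.9, -0.9]
opening: 0.541
```

>>> {"api": "carry_out", "payload": {"targets": "0.3 0 0 3 0;0.3 0 0 3 0;0.3 0 0 2 0;0.3 0 0 0 0;0.3 0 0 0 0"}}

```text
clock: 15.5
tool_pos: [0.4877, -0.1061, 0.2782]
eef_rot: [0.416, 0.572, -0.416, 0.572]
contact_force: [0.7, 0.2, -0.7]
opening: 0.537
```

```bash
python3 - <<'E'
from h import *
from plant import r,eyes
s=r.get_state();print(s['clock'],s['opening'],s['contact_force'],'along rod',s['contact_force']@A)
go(s,sp(.0945,.124),A)
E
```

```text
15.5 0.5365014548160635 [ 0.70378435  0.17166441 -0.71715083] along rod -0.05122970446150785
tilt 0.01 grasp pt [ 0.4877 -0.1061  0.1312] turn 0.0029 shift mm [ 7.2 -1.3  1.6] toolz then [ 0.305 -0.952 -0.   ]
```

>>> {"api": "carry_out", "payload": {"targets": "0.3 0 0 1.5 0;0.3 0 0 1 0;0.3 0 0 0 0;0.3 0 0 0 0"}}

```text
clock: 15.83
tool_pos: [0.4883, -0.1077, 0.2782]
eef_rot: [0.416, 0.572, -0.415, 0.572]
contact_force: [-1.5, 3.4, -0.6]
opening: 0.537
```

>>> {"api": "carry_out", "payload": {"targets": "0.3 3 0 0 0;0.3 2.5 0 0 0;0.3 0 0 0 0;0.3 0 0 0 0"}}

```text
clock: 16.17
tool_pos: [0.4884, -0.1079, 0.2721]
eef_rot: [0.416, 0.572, -0.416, 0.572]
contact_force: [-0.5, 5.7, -2.8]
opening: 0.543
```

```bash
python3 - <<'E'
from h import *
from plant import r,eyes
s=r.get_state();print(s['clock'],s['opening'],s['contact_force'],'along rod',s['contact_force']@A)
go(s,sp(.0945,.124),A)
for n in('wrist','scene'):
    im,d=eyes.snapshot(n);p=eyes.camera_params(n)
    W=cloud(d,p,s);P=W[mask(im,'blue')>0];P=P[(P[:,2]>.08)&(abs(P[:,0]-.48)<.1)]-sp(0,0)
    if len(P): print(n,len(P),'sp y',np.percentile(P@A,[1,99]).round(4),'sp x',np.percentile(P@DN,[1,99]).round(4),'z',np.percentile(P[:,2],[1,99]).round(4))
E
```

```text
16.1667 0.5428226382191322 [-0.46748759  5.73066112 -2.80504596] along rod 5.598173099765606
tilt 0.07 grasp pt [ 0.4883 -0.1077  0.1251] turn 0.0038 shift mm [ 1.1 -1.3 -0.1] toolz then [ 0.305 -0.952 -0.001]
wrist 8186 sp y [0.0859 0.111 ] sp x [-0.0196  0.0239] z [0.104  0.1465]
scene 247 sp y [0.0617 0.0958] sp x [-0.0182  0.033 ] z [0.1065 0.1882]
```

Contact with the rod tip pushes back at about 5.6 N along the rod, and the closed end is at y 111 mm, which is exactly home. Releasing.

>>> {"api": "carry_out", "payload": {"targets": "0.7 0 0 0 0;0.8 0 0 0 0;1 0 0 0 0;1 0 0 0 0;1 0 0 0 0;1 0 0 0 0;1 0 0 0 0;1 0 0 0 0"}}

```text
clock: 16.93
tool_pos: [0.4885, -0.1085, 0.2727]
eef_rot: [0.416, 0.572, -0.416, 0.572]
contact_force: [0.1, -0.6, 0.2]
opening: 0.997
```

>>> {"api": "carry_out", "payload": {"targets": "1 -10 0 0 0;1 -20 0 0 0;1 -30 0 0 0;1 -30 0 0 0;1 -30 0 0 0;1 -20 0 0 0;1 0 0 -30 0;1 0 0 -30 0;1 0 0 -30 0;1 0 0 -30 0;1 0 0 -30 0;1 0 0 -20 0;1 0 0 0 0;1 0 0 0 0"}}

```text
clock: 18.1
tool_pos: [0.4358, 0.054, 0.4128]
eef_rot: [0.415, 0.572, -0.415, 0.572]
contact_force: [1.0, -0.6, 0.5]
opening: 0.998
```

```bash
python3 - <<'E'
from h import *
from plant import r,eyes
s=r.get_state();print(s['clock'])
for n in('top','scene'):
    im,d=eyes.snapshot(n);p=eyes.camera_params(n);W=cloud(d,p)
    cv2.imwrite(f'pics/{n}8.png',cv2.resize(im[60:310,60:420],(720,500)))
    for c in('yellow','blue','red'):
        P=W[mask(im,c)>0];P=P[~np.isnan(P[:,0])]
        if c=='red':
            P=P[(abs(P[:,0]-.48)<.05)&(abs(P[:,1]-.29)<.06)]; print(n,c,P[P[:,2]>P[:,2].max()-.006].mean(0).round(4) if len(P) else None)
        else:
            P=P[(P[:,2]>.09)&(abs(P[:,0]-.5)<.06)]-sp(0,0);T=P[P[:,2]>P[:,2].max()-.006]
            print(n,c,len(P),'y',np.percentile(P@A,[1,99]).round(4),'x',np.percentile(P@DN,[1,99]).round(4),'ridge x',(T@DN).mean().round(4),'z',P[:,2].max().round(4))
E
```

```text
18.1
top yellow 551 y [0.034 0.062] x [-0.0235  0.0245] ridge x 0.0007 z 0.1512
top blue 579 y [0.0772 0.1109] x [-0.0201  0.0217] ridge x 0.0012 z 0.1489
top red [0.4793 0.2902 0.0652]
scene yellow 622 y [0.0349 0.0621] x [-0.0181  0.025 ] ridge x 0.0008 z 0.1502
scene blue 727 y [0.0764 0.1105] x [-0.0167  0.0234] ridge x 0.0015 z 0.1465
scene red [0.4799 0.2897 0.0622]
```

View pics/scene8.png

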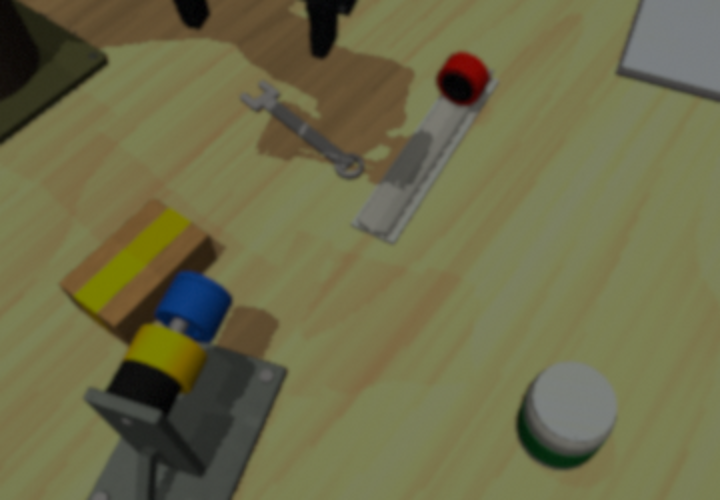

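View pics/top8.png

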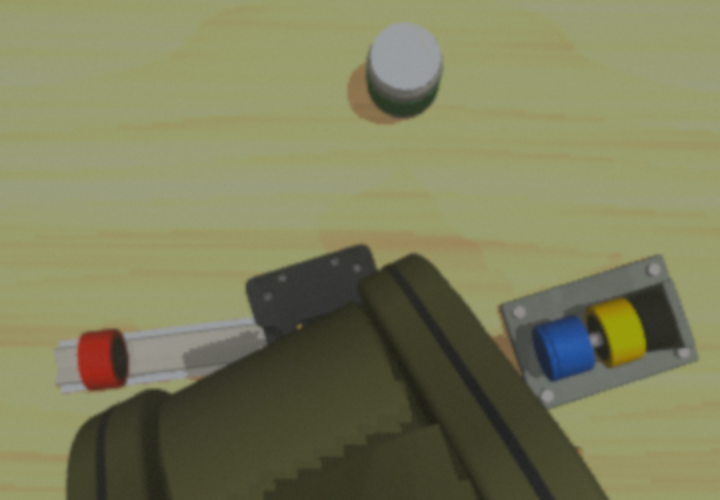

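Both parts hang on the rod: blue at (195,305) and yellow at (165,355) in the scene view, with red untouched. One quick check of the cap's alignment before handing in.

```bash
python3 - <<'E'
from h import *
from plant import r,eyes
im,d=eyes.snapshot('top');p=eyes.camera_params('top');W=cloud(d,p)
for c in('blue','yellow'):
    P=W[mask(im,c)>0];P=P[(P[:,2]>.125)&(abs(P[:,0]-.5)<.06)]-sp(0,0)
    y,x,z=P@A,P@DN,P[:,2]
    # top patch of cylinder: z = a+b*y+c*x+e*x^2 ; pitch=b ; yaw from xy cross term
    M=np.c_[np.ones_like(y),y-y.mean(),x,x*x,x*(y-y.mean())];k=abs(x)<.016
    f=np.linalg.lstsq(M[k],z[k],rcond=None)[0];print(c,'pitch',f[1].round(3),'yaw~',(-f[4]/(2*f[3])).round(3))
r.finish_job() if abs(f[1])<.1 else None
E
```

```text
blue pitch -0.028 yaw~ 0.023
yellow pitch -0.025 yaw~ -0.003
the job is handed in; nothing more can be done
```

The yellow wheel is on the rod against the black wheel and the blue end cap is fully on the rod's end. Both are released, and I handed the job in at about 18 s of the 54 s allowed.

- **Yellow wheel:** its outer face is at spindle y 62 mm, so its centre is at about 47 mm, which is home. It is centred on the rod within about 1 mm and tilted under 0.03 rad.
- **Blue cap:** its closed end is at y 111 mm, so its centre is at about 93 mm, also home. It is within about 1.5 mm of the rod's line and tilted about 0.03 rad. While I pushed it on, the rod tip pushed back with about 5.6 N along the rod, the highest I read.
- **Red wheel:** the top and scene cameras both put it within about 1 mm of where it started.

No check failed. The camera views differed by about 2 mm, in line with the stated calibration. One top-view reading of the cap in the trough was about 12 mm off, because the arm partly hid the cap. I left it out and used the wrist and scene views for that grasp.

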